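Pass a slide rack through the drop-gate chute to the microscope bench

ROBOT

A 6-joint arm with a two-finger parallel gripper is mounted at the origin on the work surface. World frame = base frame: x ahead of the robot, y to its left, z up, the work surface at z = 0. Lengths are in mm, angles in rad, forces in N, time in s.
With the tool pointing down it reaches from about 300 to 775 mm from the base axis. Payload 14.6 kg.
Tool frame: the origin (TCP) lies between the finger pads; the fingertips stand 25 mm ahead of it and the grasp point (between the pads) lies 6 mm ahead of it; z points along the fingers, y is the line along which they close (so a half turn about z gives the same grasp; the last joint's range is limited). The gripper opens to 94 mm and grips with 3 to 60 N. Pads are 16 mm wide; open, the fingers measure 119 mm over their backs; the gripper's body (75 mm by 177 mm) begins 78 mm behind the grasp point.
Start: joints at [-1.371, 0.3, 1.521, -0, 1.321, -0.067], TCP at [144.999, -530.533, 230.446] pointing down, gripper open.
Joint ranges: [-3.03, 3.03], [-0.79, 2.21], [0.23, 2.52], [-1.04, 4.18], [0, 3.07], [-2.55, 2.55]. Speed limits (rad/s): [2.22, 2.22, 2.57, 3.14, 3.14, 3.14].

INTERFACE

Orientations are given as [roll, pitch, yaw] about the fixed x, y, z axes, in that order (R = Rz(yaw) Ry(pitch) Rx(roll)).
In Python, from cell import manip gives the robot as it stands. The module is installed in compiled form; this text tells all that it offers.
- The arm moves only by the tool step_arm, never from a script. Its argument "series" is one flat list of numbers, 5 for each row, row after row: the shift along the world's x, y, z in mm, then the turn about the world's z in rad, then the closure, from 0 (fully open) to 1 (shut). In form: [dx, dy, dz, spin, jaw, dx, dy, dz, spin, jaw, ...]. A call has 1 to 20 rows; each row shifts and turns the commanded pose from where the row before left it; what a row does not reach is not made up. A row lasts 1/8 s, in which the tool goes at most 62.5 mm and 10.7 degrees, less where a joint would pass 70% of its speed; a pose out of reach is approached as far as the arm can. A call is refused whole if a number of a shift passes 62.5 or a number of a turn 0.188, either way. A call with a gripper value outside its range is refused whole. The fingers move at their own pace and stop on an object; "squeeze" is the grip in N (left out, the last holds). Time passes only in rows, so rows that do not move let the fingers close. It gives the time, the measured TCP pose, the force, the opening and the grip force at its end, in the units of the state.
- manip.read_state(): the state, without advancing time (a new reading comes with each control period).
- manip.camera(name): name is "scene" or "top" or "wrist"; returns (picture, depth): 384x512x3 uint8, blue, green, red; 384x512 float32, mm along the optical axis (not along the pixel's ray), 0 where there is no reading.
- manip.camera_info(name): a dict with "fovy" (degrees; the focal length in pixels is half the picture's height over the tangent of half this angle, whatever the lens; pixels are square), "cx", "cy" (the principal point, pixels), "eye" and "orientation" of the camera in the world. Camera axes: x right, y down, z forward; pixel columns grow to the right and rows downward; lengths in mm; the calibration is good to about 2 mm. The wrist camera is an equidistant fisheye: a pixel r from the principal point sees the ray r / f radians off the axis. A picture is of the moment at which its call begins: read the wrist's pose just before it. camera_info takes no time and is no camera call; for the wrist camera it gives the pose at the moment of the call.
- manip.sign_off(): hands the job in; it is judged then, once.
The state is a dict: "clock": time; "joints": joint angles; "qd": joint speeds; "effort": joint torques, N m; "eef_pos": TCP position; "eef_rot": TCP orientation; "wrist_force": force on the tool from outside, world axes, zero at the start; "moment": the same for the moment, N m; "finger_gap": finger opening in mm; "finger_force": force on a finger pad.
Only numpy, scipy, OpenCV 4.12 (cv2) and the standard library are available. Lean on these libraries where they do the work, as an engineer would, in place of code of your own. Each camera call takes 0.05 s, during which the arm holds its last target. There are 200 camera calls.

TASK

Press the long bar beside the chute down with one fingertip to hold the sprung gate open and, keeping it held down until the whole rack is past the gate, push the slide rack along the chute with the other fingertip until it is fully home against the end stop. Only push the rack, never lift or tip it; then let the gate spring shut behind it and leave the bottles and other things on the bench alone.

Things in the scene. Friction and masses are not known exactly. Their poses are not given: they have to be found in the camera images.
- chute: Fixed aluminium channel. Origin on the bench under the gate, midway between the walls; x = the way the rack must travel (roughly to the robot's left), y across (positive towards the robot), z up. Flat deck top at z = 60 mm, from x = -225 (open end) to +147 mm. Side walls: inner faces y = +-36.5, 3 mm thick, tops z = 78, x = -198 to +147 mm. Hinge posts at y = +52, up to z = 68.
- stop (a point): Middle of the end stop's face, at deck height (chute x = +135, y = 0, z = 60 mm). The stop is a dark block across the end of the deck, 30 mm high; the rack is fully home when its front face is against it (rack origin at chute x = +85 mm).
- plate (a point): Middle of the upper edge of the dark steel gate plate; moves with it. It is 8 mm thick at chute x = 0, spans y = -35 to -5 mm and stands 15 mm above the deck when shut (this point then at y = -20, z = 75 mm). Shut, it blocks the rack completely: it cannot yield along the chute, only sink through the deck.
- gate (a joint): Gate hinge, rad: 0 shut (plate up), stop at 0.36. Axis along the chute's x at y = +50, z = 60 mm; pressing the bar down increases it and sinks the plate. From 0.27 on the plate is wholly below the deck. A spring shuts the gate at once when the bar is let go. Pressing the bar takes about 4 N at first, about 8 N at the stop.
- bar (a point): Middle of the press bar's top, at chute x = 0; moves with it. The bar is a flat dark steel strip, 30 wide, 6 mm thick, along the chute on the side away from the robot, from chute x = -215 to +60 mm: it can be pressed, and slid along, anywhere. Shut: y = -63, z = 110 mm, sloping 0.25 rad, outer edge up. At 0.33 rad: y = -73, z = 71 mm, nearly level. At the stop: y = -73, z = 67 mm.
- rack: White plastic slide rack, 0.25 to 0.5 kg, holding eight upright glass slides, loose on the chute's deck: 100 long (x, along the chute), 70 wide (y), 40 mm high. Origin at the centre of its underside. It starts before the gate with its origin at chute x = -120 to -75 mm; fully home it is at +85 mm.
- rack_rear (a point): Middle of the rack's rear face (50 mm behind its origin, 20 mm above the deck): a plain flat wall over the full width and height (chute z = 60 to 100 mm), good to push on. The pressed bar is lower than the rack's top, so with one fingertip on the bar the other, at the same height, meets this face.
- oil_bottle: Bystander: small amber bottle, 34 mm diameter, 70 mm high, origin at the centre of its underside. Leave alone.
- stain_bottle: Bystander: amber bottle, 44 mm diameter, 85 mm high, origin at the centre of its underside. Leave alone.
- specimen_jar: Bystander: clear jar with white cap, 60 mm diameter, 60 mm high, origin at the centre of its underside. Leave alone.
- dish: Bystander: glass dish, 90 mm diameter, 18 mm high, origin at the centre of its underside. Leave alone.
- slide_box: Bystander: closed grey box 100 x 80 x 34 mm, origin at the centre of its underside. Leave alone.
- beaker: Bystander: glass beaker, 60 mm diameter, 75 mm high, origin at the centre of its underside. Leave alone.
- objective: Bystander: microscope objective standing on its mount, 42 mm diameter, 56 mm high, origin at the centre of its underside. Leave alone.
Things that resemble listed ones, but are neither listed nor needed, are in the scene too. What is shaped like the rack but blue or green is not meant.

How it is judged:
By the outcome, as a careful person would: the job done as asked, in the order asked, and still so for the second after the job is handed in, with the robot touching nothing.
It also fails if it takes over 48 s, if anything falls off the work surface, if the arm or the gripper's body presses on something with over 40 N, if the wrist force passes 120 N, or if a joint passes its speed limit or range.

## Working session

There is one attempt and no reset: what is moved stays moved. The work goes in short steps, Python scripts to look and compute and a tool call to move; the robot and the scene stay as the last step left them, time stands still between calls to the robot, and variables do not carry over. Pictures are saved under pics/ and viewed, at most 10 in all, crops included, and the job is handed in when it is done.

Besides the shell and the picture viewer there is one more tool, called after "Request:" by a JSON object that holds its "name" and its "arguments". step_arm: Moves the arm, as the interface text tells. Its arguments: {"type":"object","properties":{"series":{"type":"array"},"squeeze":{"type":"number"}},"required":["series"]}

```bash
mkdir -p pics; cat > h.py <<'E'
import numpy as np, cv2
from cell import manip
from scipy.spatial.transform import Rotation as R
def shot(n):
    i=manip.camera_info(n); p,d=manip.camera(n); return i,p,d
def rot(o):
    o=np.array(o,float)
    return o if o.shape==(3,3) else R.from_euler('xyz',o).as_matrix()
def cloud(i,d):
    h,w=d.shape; f=h/2/np.tan(np.radians(i['fovy'])/2)
    u,v=np.meshgrid(np.arange(w),np.arange(h))
    c=np.dstack([(u-i['cx'])/f*d,(v-i['cy'])/f*d,d])
    return c@rot(i['orientation']).T+np.array(i['eye'])
E
python3 - <<'E'
from h import *
for n in ('top','scene'):
    i,p,d=shot(n); print(n,i)
    cv2.imwrite(f'pics/{n}0.png',cv2.resize(p,(768,576))); np.savez(f'{n}0.npz',p=p,c=cloud(i,d),d=d)
print(manip.read_state())
E
```

```text
top {'fovy': 49.052552481927165, 'cx': 262.1450501961717, 'cy': 193.04405680775966, 'eye': array([ 372.78354208,    5.96697292, 1025.79951765]), 'orientation': array([-2.96098113, -0.00935496, -1.59060223])}
scene {'fovy': 55.01047182820774, 'cx': 254.2703232642233, 'cy': 196.89439417441287, 'eye': array([904.11702565, 609.98154423, 566.43045811]), 'orientation': array([-2.12166465, -0.01523766,  2.64136067])}
{'clock': 0.1, 'joints': array([-1.37062410e+00,  3.00404948e-01,  1.52150979e+00,  2.75553550e-06,
        1.32068861e+00, -6.65798226e-02]), 'qd': array([ 1.19955417e-03,  1.19057074e-03,  4.24253962e-05, -5.95859879e-04,
        4.95917939e-04, -1.96914815e-03]), 'effort': array([ 1.21961995e-03, -5.32646048e+01, -3.53284800e+01,  7.09606125e-02,
        2.35157524e-02, -6.25227017e-05]), 'eef_pos': array([ 144.94776574, -530.34519305,  229.95276016]), 'eef_rot': array([-3.14058438e+00, -6.99050396e-05,  2.66751333e-01]), 'wrist_force': array([0.91395842, 0.47823203, 0.61358085]), 'moment': array([ 0.03475233,  0.00659927, -0.02738006]), 'finger_force': 0.0, 'finger_gap': 94.39770195403288}
```

View pics/top0.png

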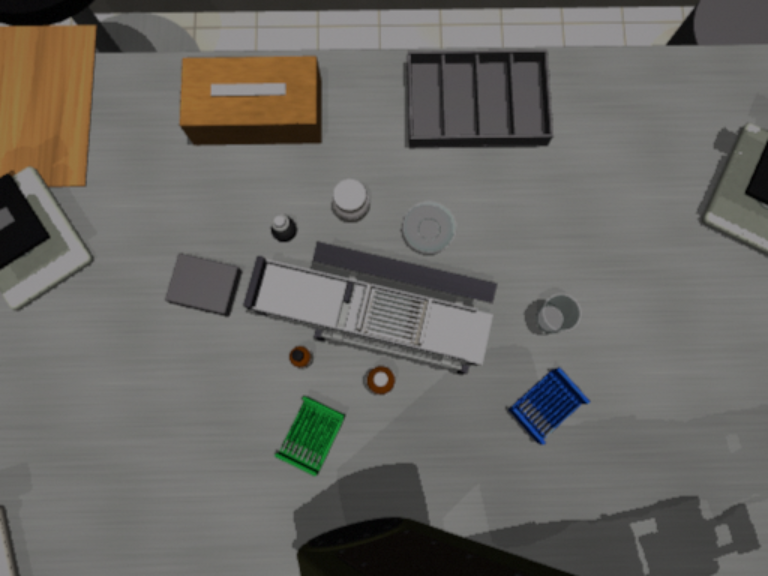

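View pics/scene0.png

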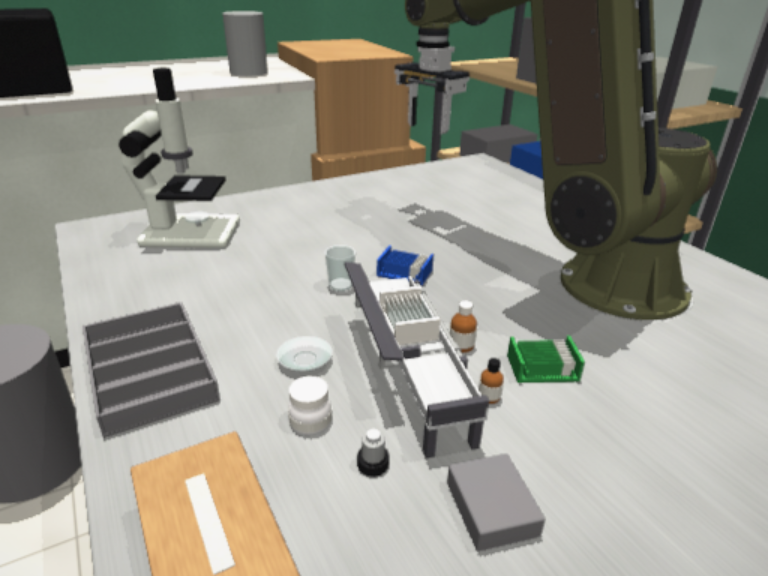

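The top view shows the chute running right to left: the stop is at about (255,285), the gate plate at (348,292), the rack at (395,315) and the bar from (315,250) to (495,290). The stain and oil bottles are on the robot side at (380,380) and (300,356). The beaker is just beyond the open end at (558,313). Next I'll fit the chute pose.

```bash
python3 - <<'E'
from h import *
z=np.load('top0.npz'); c=z['c'];p=z['p'];d=z['d']
X,Y,Z=c[...,0],c[...,1],c[...,2]
s=lambda u,v:c[int(v/1.5),int(u/1.5)].round(1)
for n,q in dict(bar=(400,268),barL=(325,255),deckL=(300,290),deckR=(460,335),stop=(256,285),rackfront=(358,305),rackrear=(425,318),table=(250,400),beaker=(560,315),slidebox=(205,285)).items(): print(n,q,s(*q))
roi=np.zeros(d.shape,bool); roi[155:255,155:340]=1
def rect(m,name):
    n,l,st,_=cv2.connectedComponentsWithStats((m&roi).astype(np.uint8)); k=1+np.argmax(st[1:,4])
    q=c[l==k]; r=cv2.minAreaRect(q[:,:2].astype(np.float32)); print(name,len(q),r,q[:,2].mean()); return q
dark=p.max(2)<110
q=rect((Z>97)&(Z<122)&dark,'bar')
q=rect((Z>56)&(Z<64)&(p.min(2)>120),'deck')
q=rect((Z>50)&~dark,'chute')
q=rect((Z>82)&(Z<96)&dark,'stop')
E
```

```text
bar (400, 268) [572.6 -15.1 114.9]
barL (325, 255) [594.4  96.2 108.3]
deckL (300, 290) [551.4 138.1  61.1]
deckR (460, 335) [ 477.3 -106.7   55.9]
stop (256, 285) [553.8 201.4  92. ]
rackfront (358, 305) [526.2  49.9  61.8]
rackrear (425, 318) [498.3 -51.6  98. ]
table (250, 400) [386.3 226.8  -0.8]
beaker (560, 315) [ 511.9 -278.8    3.8]
slidebox (205, 285) [566.7 294.9  33.4]
bar 1652 ((566.4171142578125, -22.70758056640625), (274.67669677734375, 30.798601150512695), 75.73131561279297) 109.45869516792412
deck 1596 ((543.6722412109375, 137.2581787109375), (126.83478546142578, 71.14640808105469), 75.26631927490234) 59.714700612380035
chute 4487 ((468.9157409667969, 36.1549072265625), (360.379638671875, 171.2848663330078), 75.64077758789062) 67.9463772921774
stop 208 ((559.758544921875, 204.27334594726562), (12.861593246459961, 79.78534698486328), 75.9587173461914) 88.81628318676357
```

```bash
cat >> h.py <<'E'
O=np.array([524.7,68.0]);A=np.radians(75.7);U=np.array([np.cos(A),np.sin(A)]);V=np.array([-U[1],U[0]])
def ch(x,y): return O+x*U+y*V
def inv(w): w=np.array(w)[...,:2]-O; return np.stack([w@U,w@V],-1)
E
python3 - <<'E'
from h import *
z=np.load('top0.npz'); c=z['c'];p=z['p']
k=inv(c); Z=c[...,2]
m=(abs(k[...,1])<30)&(k[...,0]>-230)&(k[...,0]<150)
for a in range(-230,150,10):
    s=m&(k[...,0]>=a)&(k[...,0]<a+10)
    print(a,s.sum(),np.percentile(Z[s],[5,50,95]).round(0),end='; ')
s=m&(Z>85)&(Z<106)&(k[...,0]<100); print('\nhigh x range',np.percentile(k[s][:,0],[0.5,2,98,99.5]),Z[s].max())
s=(Z>90)&(Z<106)&(abs(k[...,0]+100)<60)&(abs(k[...,1])<45);print('y',np.percentile(k[s][:,1],[1,99]))
print('target',ch(-170,-36.5),manip.read_state()['eef_pos'])
E
```

```text
-230 53 [57. 60. 64.]; -220 111 [57. 60. 62.]; -210 115 [57. 60. 62.]; -200 109 [56. 59. 62.]; -190 110 [57. 60. 62.]; -180 112 [57. 60. 62.]; -170 112 [57. 59. 62.]; -160 111 [56. 59. 62.]; -150 114 [56. 60. 62.]; -140 109 [57. 60. 62.]; -130 116 [ 60.  98. 101.]; -120 115 [65. 77. 96.]; -110 121 [66. 80. 95.]; -100 119 [66. 78. 96.]; -90 122 [66. 78. 95.]; -80 121 [66. 78. 96.]; -70 118 [66. 78. 96.]; -60 124 [66. 77. 96.]; -50 122 [66. 80. 96.]; -40 129 [ 66.  79. 102.]; -30 79 [ 57.  61. 100.]; -20 108 [57. 59. 62.]; -10 117 [51. 57. 76.]; 0 99 [50. 58. 75.]; 10 121 [-1. 59. 63.]; 20 109 [57. 60. 62.]; 30 109 [57. 60. 62.]; 40 109 [57. 60. 63.]; 50 110 [56. 59. 62.]; 60 110 [57. 60. 63.]; 70 108 [56. 60. 63.]; 80 109 [56. 60. 63.]; 90 109 [57. 60. 62.]; 100 109 [57. 60. 63.]; 110 110 [57. 60. 62.]; 120 108 [57. 60. 63.]; 130 193 [58. 75. 91.]; 140 78 [87. 89. 92.]; 
high x range [-127.26856953 -126.61049626  -28.47403561  -27.84786853] 103.73490302519758
y [-32.51687171  32.82957565]
target [ 518.07924203 -105.7481383 ] [ 144.94776574 -530.34519305  229.95276016]
```

Request:
{"name": "step_arm", "arguments": {"series": [31.3, 36.2, 0, 0.088, 0.36, 31.3, 36.2, 0, 0.088, 0.36, 31.3, 36.2, 0, 0.088, 0.36, 31.3, 36.2, 0, 0.088, 0.36, 31.3, 36.2, 0, 0.088, 0.36, 31.3, 36.2, 0, 0.088, 0.36, 31.3, 36.2, 0, 0.088, 0.36, 31.3, 36.2, 0, 0.088, 0.36, 31.3, 36.2, 0, 0.088, 0.36, 31.3, 36.2, 0, 0.088, 0.36, 31.3, 36.2, 0, 0.088, 0.36, 31.3, 36.2, 0, 0.086, 0.36, 0, 0, -40, 0, 0.36, 0, 0, -20, 0, 0.36, 0, 0, 0, 0, 0.36, 0, 0, 0, 0, 0.36], "squeeze": 20}}

```text
clock: 2.1
eef_pos: [520.9, -96.3, 171.4]
eef_rot: [3.14, -0.0, 1.321]
wrist_force: [-0.1, -0.7, 0.2]
finger_gap: 60.2
finger_force: 0.0
```

```bash
python3 - <<'E'
from h import *
s=manip.read_state(); print(s['clock'],s['eef_pos'],s['eef_rot'],s['finger_gap'],s['wrist_force'],inv(s['eef_pos']))
i,p,d=shot('wrist'); cv2.imwrite('pics/w1.png',cv2.resize(p,(768,576)))
i,p,d=shot('scene'); cv2.imwrite('pics/s1.png',cv2.resize(p[100:290,180:400],(770,665))[:600])
E
```

```text
2.1 [520.93791464 -96.31136231 171.41287121] [ 3.14046196e+00 -1.32773289e-05  1.32058791e+00] 60.17811829028842 [-0.06624976 -0.69690114  0.17968529] [-160.1495263   -36.93922437]
```

View pics/w1.png

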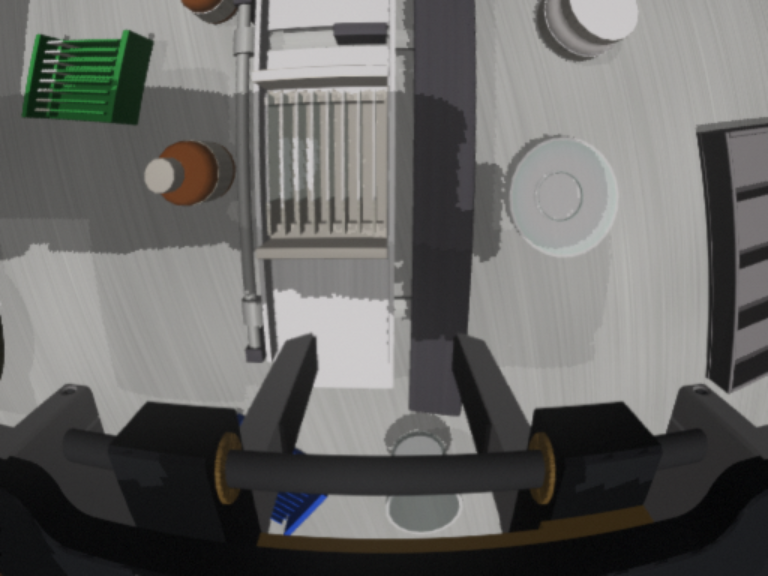

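The wrist view shows the tool square to the chute. The left fingertip, at (315,340), is over the deck behind the rack, and the right one, at (455,340), is over the bar. Now I'll press down.

Request:
{"name": "step_arm", "arguments": {"series": [0, 0, -20, 0, 0.36, 0, 0, -15, 0, 0.36, 0, 0, -10, 0, 0.36, 0, 0, -8, 0, 0.36, 0, 0, -8, 0, 0.36, 0, 0, -6, 0, 0.36, 0, 0, -5, 0, 0.36, 0, 0, -4, 0, 0.36, 0, 0, 0, 0, 0.36, 0, 0, 0, 0, 0.36]}}

```text
clock: 3.45
eef_pos: [522.4, -96.7, 95.9]
eef_rot: [3.136, 0.0, 1.321]
wrist_force: [4.8, -2.0, 7.0]
finger_gap: 60.1
finger_force: 3.9
```

```bash
python3 - <<'E'
from h import *
s=manip.read_state(); print(s['clock'],s['eef_pos'],s['eef_rot'],s['finger_gap'],s['wrist_force'],s['moment'],inv(s['eef_pos']))
i,p,d=shot('wrist'); 
a=p
j,p,d=shot('scene'); cv2.imwrite('pics/s2.png',np.hstack([cv2.resize(a[:260,130:380],(400,416)),cv2.resize(p[165:315,215:360],(400,416))]))
E
```

```text
3.45 [522.36617873 -96.65844584  95.93323749] [3.13636589e+00 2.47770572e-05 1.32068008e+00] 60.1027743379473 [ 4.81286213 -1.98300802  7.04878609] [-0.46087115 -1.34030829 -0.00869055] [-160.13307588  -38.40896403]
```

View pics/s2.png

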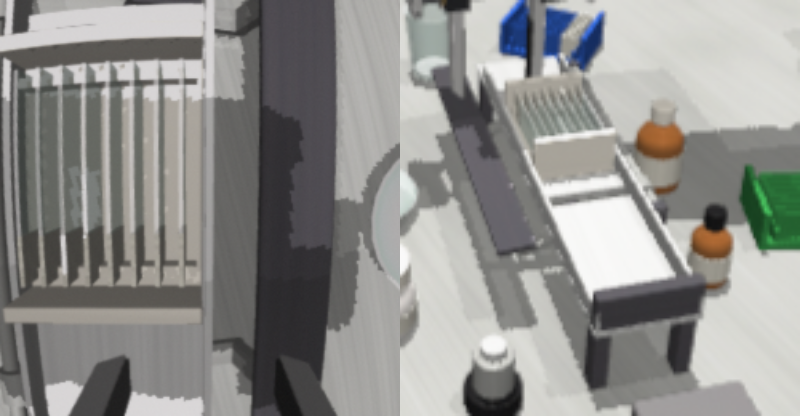

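The bar is down with the fingertip at z ≈ 71 mm, and the plate has sunk. Neither finger touches the rack yet. I'll go about 2 mm deeper and push.

Request:
{"name": "step_arm", "arguments": {"series": [0, 0, -2, 0, 0.36, 1, 3.9, 0, 0, 0.36, 1.5, 5.8, 0, 0, 0.36, 1.5, 5.8, 0, 0, 0.36, 1.5, 5.8, 0, 0, 0.36, 1.5, 5.8, 0, 0, 0.36, 1.5, 5.8, 0, 0, 0.36, 1.5, 5.8, 0, 0, 0.36, 1.5, 5.8, 0, 0, 0.36, 1.5, 5.8, 0, 0, 0.36, 1, 3.9, 0, 0, 0.36, 0, 0, 0, 0, 0.36]}}

```text
clock: 5.05
eef_pos: [535.5, -42.5, 93.5]
eef_rot: [3.139, 0.001, 1.321]
wrist_force: [0.5, -3.5, 7.2]
finger_gap: 60.3
finger_force: 3.8
```

```bash
cat > chk.py <<'E'
from h import *
import sys
s=manip.read_state(); print(s['clock'],s['eef_pos'],s['eef_rot'],s['finger_gap'],s['wrist_force'],s['moment'],inv(s['eef_pos']))
i,p,d=shot('top'); c=cloud(i,d);k=inv(c);Z=c[...,2]
def rng(lo,hi):
    m=(Z>94)&(Z<104)&(p.min(2)>100)&(k[...,1]>lo)&(k[...,1]<hi)&(k[...,0]>-200)&(k[...,0]<134); return np.percentile(k[m][:,0],[1,99]).round(1) if m.any() else None
print('rack x',rng(-34,-12),rng(12,34))
w=shot('wrist')[1]; q=shot('scene')[1]
cv2.imwrite(sys.argv[1],np.hstack([cv2.resize(w[:260,130:380],(400,416)),cv2.resize(q[165:315,215:360],(400,416))]))
E
python3 chk.py pics/s3.png
```

```text
5.05 [535.52243712 -42.46300479  93.51518802] [3.13877038e+00 5.05697641e-04 1.32071529e+00] 60.32059100010265 [ 0.47541001 -3.49241695  7.23494511] [-0.74108924 -0.35130938 -0.13317731] [-104.3672581   -37.77136494]
rack x [-30.2   5.2] [-27.5   5.7]
```

View pics/s3.png

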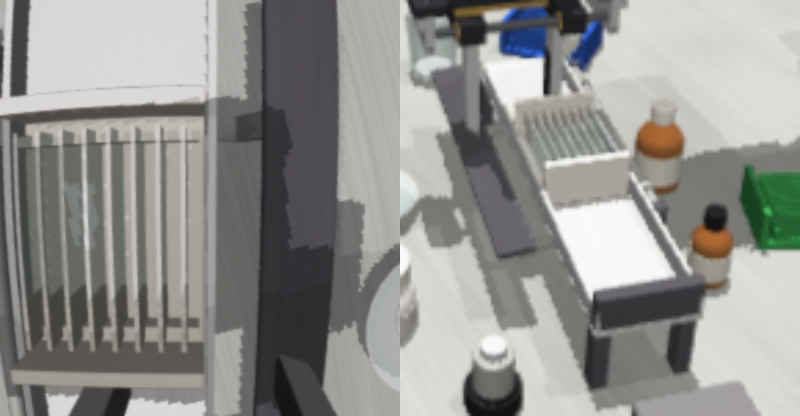

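The rack's front has passed the gate (x ≈ +5), it is being pushed squarely, and the bar is fully down. I'll continue.

Request:
{"name": "step_arm", "arguments": {"series": [1, 3.9, 0, 0, 0.36, 1.5, 5.8, 0, 0, 0.36, 1.5, 5.8, 0, 0, 0.36, 1.5, 5.8, 0, 0, 0.36, 1.5, 5.8, 0, 0, 0.36, 1.5, 5.8, 0, 0, 0.36, 1.5, 5.8, 0, 0, 0.36, 1.5, 5.8, 0, 0, 0.36, 1.5, 5.8, 0, 0, 0.36, 1.5, 5.8, 0, 0, 0.36, 1.5, 5.8, 0, 0, 0.36, 1.5, 5.8, 0, 0, 0.36, 1.5, 5.8, 0, 0, 0.36, 1.5, 5.8, 0, 0, 0.36, 1.5, 5.8, 0, 0, 0.36, 1.5, 5.8, 0, 0, 0.36, 1.5, 5.8, 0, 0, 0.36, 1.5, 5.8, 0, 0, 0.36, 1, 3.9, 0, 0, 0.36, 0, 0, 0, 0, 0.36]}}

```text
clock: 7.7
eef_pos: [563.0, 64.0, 93.5]
eef_rot: [3.139, 0.0, 1.321]
wrist_force: [0.7, -4.2, 7.2]
finger_gap: 60.0
finger_force: 3.8
```

```bash
python3 chk.py pics/s4.png
```

```text
7.7 [562.9799356   64.02428084  93.47215976] [3.13909100e+00 1.86211456e-04 1.32065264e+00] 59.95985007539743 [ 0.67710789 -4.20864936  7.17964997] [-0.84409256 -0.36833253 -0.11666298] [  5.60257189 -38.07585851]
rack x [114.5 115.4] [109.6 115.2]
```

Request:
{"name": "step_arm", "arguments": {"series": [1, 3.9, 0, 0, 0.36, 1, 3.9, 0, 0, 0.36, 1, 3.9, 0, 0, 0.36, 1, 3.9, 0, 0, 0.36, 0.5, 1.9, 0, 0, 0.36, 0.5, 1.9, 0, 0, 0.36, 0.5, 1.9, 0, 0, 0.36, 0.5, 1.9, 0, 0, 0.36, 0, 0, 0, 0, 0.36, 0, 0, 0, 0, 0.36]}}

```text
clock: 9.1
eef_pos: [568.0, 83.3, 93.5]
eef_rot: [3.141, 0.007, 1.321]
wrist_force: [-10.3, -33.5, 16.6]
finger_gap: 60.1
finger_force: 19.8
```

```bash
python3 chk.py pics/s5.png
```

```text
9.1 [567.98711566  83.33513972  93.47287886] [3.14099211 0.00708564 1.32117257] 60.12052337655221 [-10.30525989 -33.4832052   16.56770161] [-5.93116916  1.75289392  1.09006132] [ 25.55186647 -38.15813167]
rack x None [129.5 134. ]
```

View pics/s5.png

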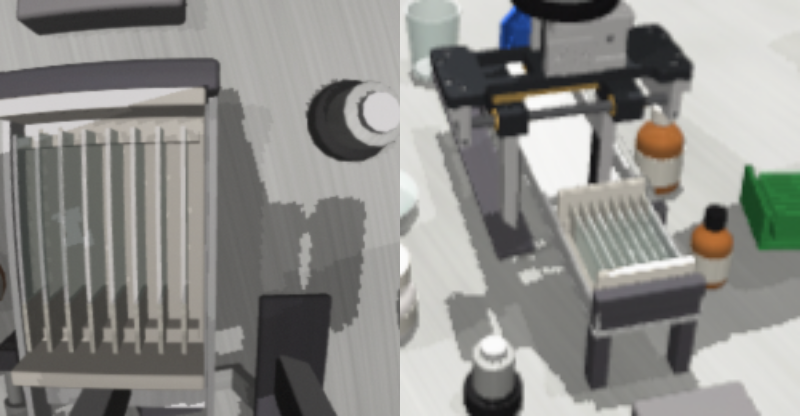

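The rack is home: the finger stalled at x = 25.6 with about 34 N against the stop. Next I'll back off a few mm with the bar still held, then lift straight up so the gate shuts.

Request:
{"name": "step_arm", "arguments": {"series": [-0.5, -1.9, 0, 0, 0.36, -0.5, -1.9, 0, 0, 0.36, -0.5, -1.9, 0, 0, 0.36, -0.7, -2.9, 0, 0, 0.36, 0, 0, 0, 0, 0.36, 0, 0, 0, 0, 0.36, 0, 0, 6, 0, 0.36, 0, 0, 8, 0, 0.36, 0, 0, 8, 0, 0.36, 0, 0, 8, 0, 0.36, 0, 0, 10, 0, 0.36, 0, 0, 12, 0, 0.36, 0, 0, 20, 0, 0.36, 0, 0, 30, 0, 0.36, 0, 0, 30, 0, 0.36, 0, 0, 0, 0, 0.36, 0, 0, 0, 0, 0.36]}}

```text
clock: 11.38
eef_pos: [565.7, 79.0, 223.7]
eef_rot: [-3.141, 0.0, 1.321]
wrist_force: [-0.4, -0.1, -0.4]
finger_gap: 60.1
finger_force: 0.0
```

```bash
python3 chk.py pics/s6.png; python3 - <<'E'
from h import *
i,p,d=shot('scene'); c=cloud(i,d);k=inv(c);Z=c[...,2]
m=(k[...,0]>-205)&(k[...,0]<55)&(k[...,1]<-50)&(k[...,1]>-85)&(p.max(2)<110)&(Z>50)&(Z<125)
print('bar z',np.percentile(Z[m],[5,50,95]))
E
```

```text
11.375 [565.67340646  78.9632086  223.69769244] [-3.14080096e+00  3.36945058e-04  1.32068205e+00] 60.08719009446127 [-0.35682592 -0.05464316 -0.37175415] [-0.06433214 -0.0762852  -0.01192726] [ 20.74391254 -36.99597373]
rack x None None
bar z [ 63.62835817 112.80297226 116.05176135]
```

View pics/s6.png

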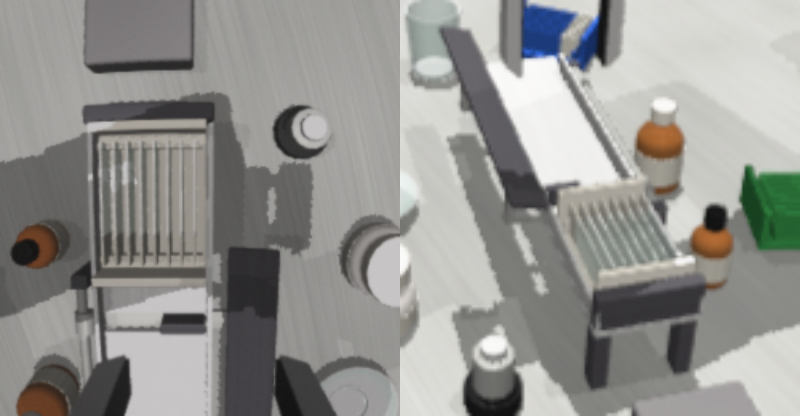

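The rack is against the stop, the plate is up again at wrist-view pixel (183,322), and the bar is back at z ≈ 112 mm. I'll clear the arm and take one last reading of the rack position.

Request:
{"name": "step_arm", "arguments": {"series": [0, -20, 20, 0, 0.36, 0, -40, 10, 0, 0.36, 0, -40, 0, 0, 0.36, 0, -40, 0, 0, 0.36, 0, -40, 0, 0, 0.36, 0, -30, 0, 0, 0.36, 0, 0, 0, 0, 0.36, 0, 0, 0, 0, 0.36]}}

```text
clock: 12.58
eef_pos: [565.9, -130.3, 254.1]
eef_rot: [-3.141, -0.0, 1.321]
wrist_force: [0.2, 0.1, -1.0]
finger_gap: 60.2
finger_force: 0.0
```

```bash
python3 chk.py pics/s7.png
```

```text
12.575 [ 565.8812666  -130.26423167  254.12521164] [-3.14102101e+00 -1.57965704e-04  1.32096063e+00] 60.15874964348706 [ 0.21916523  0.06327892 -0.96122747] [-0.0525193  -0.09952589 -0.01521471] [-181.94942727  -88.87636465]
rack x [ 35.6 133.6] [ 35.4 133.2]
```

The rack spans x ≈ 35 to 134–135, so it is home.

```bash
python3 -c "
from cell import manip
print(manip.sign_off())"
```

```text
the job is handed in; nothing more can be done
None
```

The rack is fully home against the end stop and the gate sprang shut behind it; the bar stayed pressed throughout the push, nothing else on the bench was touched, and I handed the job in at about 13 s of the 48 s allowed.

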